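# Close the leaf press

### The job

Close the leaf press: take the loose wooden top board (the one with a hole near each end) by its handle, bring it handle up over the two guide pins of the press and lower it, kept level, down the pins until it lies flat and fully home on the paper pad. Carry it all the way down rather than dropping it, let go, and leave the other things on the table where they are.

Things in the scene. Friction and masses are not known exactly. Their poses are not given: they have to be found in the camera images.
- press: Leaf press base, does not move: plywood board 200 x 140 x 18 mm lying flat, on its middle a card and paper pad 116 x 130 mm, 14 mm thick, with flat leaves on it; the pad's top is 32 mm above the table. Two upright steel guide pins stand at +80 and -80 mm along its x (long) axis, y = 0. Origin: centre of the underside; z up.
- press_seat (a point): Centre of the top of the pad, midway between the pins: where the centre of the top board's underside must come to lie; axes as press.
- pin_a (a point): Tip of the guide pin at +80 mm along the press's x: 12 mm in diameter, the last 10 mm a cone 4 mm across at the tip; tip 78 mm above the table, 46 mm above the pad.
- pin_b (a point): Tip of the other guide pin, alike, at -80 mm along the press's x.
- top_board: Loose top board of the press: plywood plate 200 x 140 x 15 mm, about 0.4 kg, flat on the table, handle up. Two round through holes, 16 mm in diameter, chamfered 2 mm, at +80 and -80 mm along its x (long) axis, y = 0; fits the pins either way round (half a turn about z makes no difference). Pale wooden bridge handle on top. Origin: centre of the plate's underside; z up.
- board_grip (a point): Centre of the top board's handle bar, 53 mm above the board's underside, over its middle; axes as top_board. The bar is 110 mm long (x), 24 mm wide (y), 24 mm tall, on a leg at each end with a 26 mm gap under it; its top is 65 mm above the underside. Fingers close along y.
- float: Smoothing board, a bystander that resembles the top board but is smaller and has NO holes: plywood plate 150 x 90 x 10 mm with a similar bridge handle 56 mm tall in all. Origin: centre of its underside. Leave it where it lies.
- bowl: White ceramic bowl, 190 mm across, 65 mm high, with a dark green foam brick and a white candle stub in it (110 mm high in all); origin at the centre of its underside. Bystander.
- candle: Brown-orange pillar candle, 64 mm across, 90 mm high, upright; origin at the centre of its underside. Bystander.
- foam_brick: Dark green florist's foam brick 110 x 75 x 50 mm; origin at the centre of its underside. Bystander.
- spool: Wooden spool, 60 mm across, 50 mm high, upright; origin at the centre of its underside. Bystander.
- mug: White mug, 80 mm across, 95 mm high; origin at the centre of its underside. Bystander.
Things that resemble listed ones, but are neither listed nor needed, are in the scene too. What is shaped like the top_board but green is not meant.

How it is judged (in metres and radians):
On the way:
1. the top board is threaded on both guide pins, level, and still held in the fingers above the pad (z of top_board in the frame of press_seat between 0.005 and 0.042 m and horizontal distance between top_board and press_seat below 0.008 m and angle between top_board's own z axis and vertical below 0.12 rad and angle between the x axis of top_board and the x axis of press_seat, either way round below 0.08 rad and contact force between the fingers and top_board above 0.5 N), for 0.1 s.
At the end, for the whole second after the job is handed in: The top board lies at rest, handle up, on the pad of the press with both pins through its holes: its underside within 4 mm of the pad's top, within 6 mm of centred, within 0.03 rad of level and lined up with the pins within 0.06 rad (z of top_board in the frame of press_seat between -0.004 and 0.004 m and horizontal distance between top_board and press_seat below 0.006 m and angle between top_board's own z axis and vertical below 0.03 rad and angle between the x axis of top_board and the x axis of press_seat, either way round below 0.06 rad and linear speed of top_board below 0.02 m/s); the robot touches nothing.
It fails at once if the top board is tilted by more than 0.25 rad while on the guide pins (horizontal distance between top_board and press_seat below 0.03 m and z of top_board in the frame of press_seat below 0.046 m and angle between top_board's own z axis and vertical above 0.25 rad).
It fails at once if the top board is dropped: it falls onto the press faster than 0.45 m/s (about a 10 mm fall) while not held (horizontal distance between top_board and press_seat below 0.1 m and z of top_board in the frame of press_seat below 0.15 m and linear speed of top_board above 0.45 m/s and contact force between the fingers and top_board below 0.2 N).
It fails at once if another thing on the table is shifted by more than 30 mm (distance of any of float, bowl, candle, foam_brick, spool, mug from where it was at the start of the episode above 0.03 m).
It also fails if it takes over 56 s, if anything falls off the work surface, if the arm or the gripper's body presses on something with over 40 N, if the wrist force passes 120 N, or if a joint passes its speed limit or range.

### The arm

A 7-joint arm with a two-finger parallel gripper is mounted at the origin on the work surface. World frame = base frame: x ahead of the robot, y to its left, z up, the work surface at z = 0. Lengths are in m, angles in degrees, forces in N, time in s.
With the tool pointing down it reaches from about 0.4 to 0.875 m from the base axis. Payload 19.3 kg.
Tool frame: the origin (TCP) lies between the finger pads; the fingertips stand 22 mm ahead of it and the grasp point (between the pads) lies 3 mm ahead of it; z points along the fingers, y is the direction in which the jaws open and shut (so a half turn about z gives the same grasp; the last joint's range is limited). The gripper opens to 85 mm and grips with 20 to 120 N. Pads are 22 mm wide; open, the fingers measure 114 mm over their backs; the gripper's body (76 mm by 85 mm) begins 54 mm behind the grasp point. The pads swing forward as they close: fully open they stand 13 mm farther back than shut.
Start: joints at [-71.688, 29.874, -2.08, 91.645, 1.215, 58.505, -6.463], TCP at [0.238, 0.578, 0.253] pointing down, gripper open.
Joint ranges: [-166.77, 166.77], [-17.47, 122.26], [-85.68, 81.53], [9.62, 139.38], [-72.42, 252.41], [9.2, 110.78], [-144.41, 144.41]. Speed limits (degrees/s): [108.29, 108.29, 136.94, 136.94, 172.46, 172.46, 172.46].

### API

Orientations are given as [roll, pitch, yaw] about the fixed x, y, z axes, in that order (R = Rz(yaw) Ry(pitch) Rx(roll)).
In Python, from bench import robot, imaging, order gives the robot as it stands.
- The arm moves only by the shell command python3 -m jog 'ROWS'. ROWS is JSON, a list of rows, each a list of 7 numbers: the shift along the tool's x, y, z in mm, then the turn, a rotation vector about the tool's x, y, z in degrees, then the closure, from 0 (fully open) to 1 (shut). A call has 1 to 10 rows; each row is the pose to reach, as a shift and turn from the pose measured when the call began, along the tool's axes at that moment; what a row does not reach only later rows make up. A row lasts 1/12 s, in which the tool goes at most 41.7 mm and 7.16 degrees, less where a joint would pass 70% of its speed; a pose out of reach is approached as far as the arm can. A call with a gripper value outside its range is refused whole. The fingers move at their own pace and stop on an object; the grip force is fixed at half the most. Time passes only in rows, so rows that repeat a pose let the fingers close. It gives the time, the measured TCP pose, the force and the opening at its end, in the units of the state.
- robot.sense(): the state, without advancing time (a new reading comes with each control period).
- imaging.camera(name): name is "scene" or "top" or "wrist"; returns the picture (420x560x3 uint8, red, green, blue); there is no depth.
- imaging.camera_info(name): a dict with "fov_y" (degrees; the focal length in pixels is half the picture's height over the tangent of half this angle, whatever the lens; pixels are square), "cx", "cy" (the principal point, pixels), "R" (3x3) and "t" (3): a world point X has camera coordinates R X + t; the wrist camera has in their place "T_tool_cam" (4x4, takes a point from camera to tool coordinates, whose origin is the TCP and whose axes are the flange's). Camera axes: x right, y down, z forward; pixel columns grow to the right and rows downward; lengths in m; the calibration is good to about 2 mm. The wrist camera is an equidistant fisheye: a pixel r from the principal point sees the ray r / f radians off the axis. A picture is of the moment at which its call begins: read the wrist's pose just before it. camera_info takes no time and is no camera call.
- order.close_job(): hands the job in, once; it reports no verdict.
The state is a dict: "time_s": time; "joint_pos": joint angles; "joint_vel": joint speeds; "tau": joint torques, N m; "tcp_pos": TCP position; "orientation": TCP orientation; "wrist_force": force on the tool from outside, world axes, zero at the start; "wrist_torque": the same for the moment, N m; "width": finger opening in m.
Only numpy, scipy, OpenCV 4.12 (cv2) and the standard library are available. Lean on these libraries where they do the work, as an engineer would, in place of code of your own. Each camera call takes 0.05 s, during which the arm holds its last target.

## Working session

There is one attempt and no reset: what is moved stays moved. The work goes in short steps, Python scripts to look and compute and a shell command to move; the robot and the scene stay as the last step left them, time stands still between calls to the robot, and variables do not carry over. Pictures are saved under pics/ and viewed, and the job is handed in when it is done.

```bash
ls; mkdir -p pics
python3 - <<'E'
from bench import robot, imaging
import cv2
print(robot.sense())
for n in ("scene","top","wrist"):
    im=imaging.camera(n); cv2.imwrite(f"pics/{n}0.png",im[:,:,::-1]); print(n,imaging.camera_info(n))
E
```

```text
pics
{'time_s': 0.0, 'joint_pos': array([-71.68975746,  29.90918424,  -2.08129786,  91.67304908,
         1.21563752,  58.50445677,  -6.46216786]), 'joint_vel': array([-0.01397829, -0.01091806,  0.0310983 , -0.02622196, -0.02964065,
        0.06380665, -0.04693182]), 'tau': array([ 1.04663919e-03, -9.27122211e+01,  1.98080577e+00, -3.69934165e+01,
        1.79979176e-02,  8.37958069e-03, -3.90386458e-05]), 'tcp_pos': array([0.2374075 , 0.57782189, 0.25273002]), 'orientation': array([-1.79935629e+02,  5.47332141e-03,  1.57668221e+02]), 'wrist_force': array([-0.24301272, -0.85183247, -0.12236239]), 'wrist_torque': array([ 0.00635625, -0.02047633, -0.02311723]), 'width': 0.08538502802408007}
scene {'fov_y': 51.69917434020086, 'cx': 284.16460423155064, 'cy': 211.07951989083722, 'R': array([[-0.23252564,  0.97253243,  0.0106068 ],
       [ 0.70609623,  0.17630241, -0.68581745],
       [-0.66884971, -0.15198072, -0.72769631]]), 't': array([ 0.11101158, -0.2835212 ,  1.68014475])}
top {'fov_y': 44.425227836920136, 'cx': 274.038900848079, 'cy': 207.12727333907054, 'R': array([[ 0.01197213, -0.9998932 ,  0.00838151],
       [-0.98280325, -0.01331134, -0.18417538],
       [ 0.18426728, -0.0060324 , -0.98285766]]), 't': array([-0.02924008,  0.48092696,  1.13061346])}
wrist {'fov_y': 65.70646984690485, 'cx': 275.9281003003325, 'cy': 212.13696451227204, 'T_tool_cam': array([[ 6.15578432e-04, -9.62414782e-01, -2.71583152e-01,
         6.74114306e-02],
       [ 9.99999687e-01,  4.57671808e-04,  6.44768000e-04,
         1.06609205e-04],
       [-4.96238302e-04, -2.71583464e-01,  9.62414763e-01,
        -1.19601682e-01],
       [ 0.00000000e+00,  0.00000000e+00,  0.00000000e+00,
         1.00000000e+00]])}
```

View pics/scene0.png

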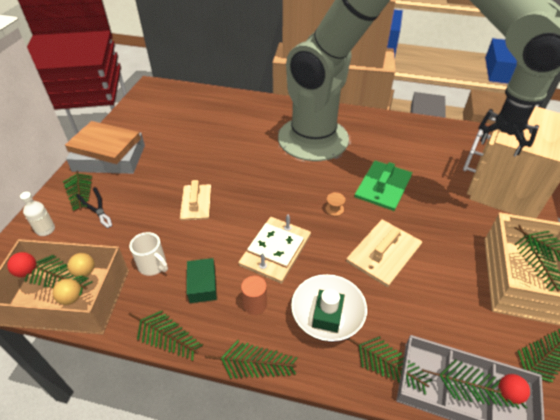

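View pics/top0.png

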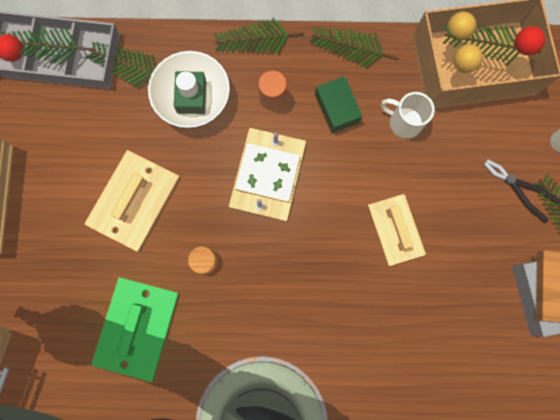

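View pics/wrist0.png

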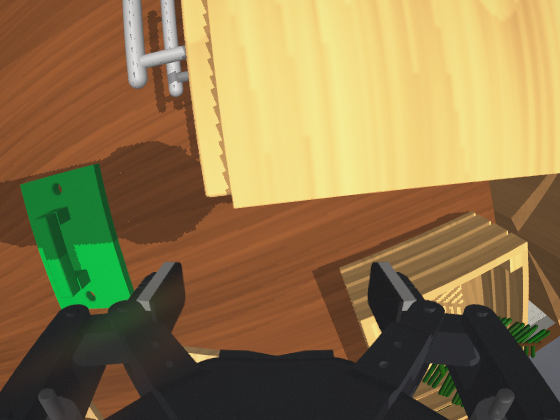

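In the top view there are three handled boards. The wooden one at (132,200) has holes at about (149,170) and (115,230). The smaller one at (397,230) has no holes, so it is the float. The one at (135,330) is green and not meant. The press is at (268,175). Next I'll check enlarged crops.

Run:
```python
import cv2
im=cv2.imread("pics/top0.png")
cv2.imwrite("pics/c1.png",cv2.resize(im[140:260,75:195],None,fx=5,fy=5,interpolation=cv2.INTER_CUBIC))
cv2.imwrite("pics/c2.png",cv2.resize(im[115:235,210:330],None,fx=5,fy=5,interpolation=cv2.INTER_CUBIC))
```

```text
(no output)
```

View pics/c1.png

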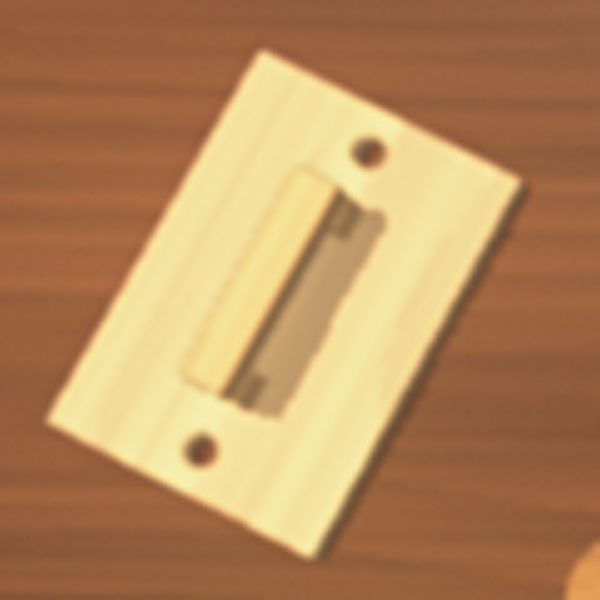

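View pics/c2.png

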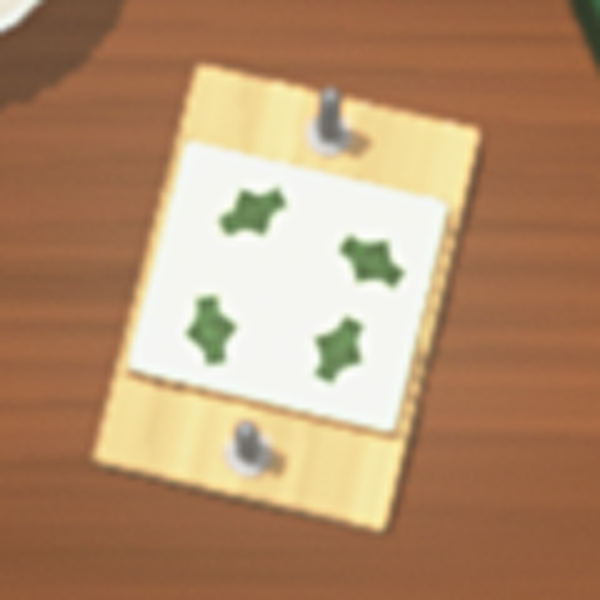

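The crop confirms the top board: plate 200 x 140 with holes at crop (370,152) and (201,450). In the press crop the pin tips are at (329,92) and (246,426). I'll compute positions from these.

```bash
cat > h.py <<'E'
import numpy as np, cv2
from bench import robot, imaging
from scipy.spatial.transform import Rotation as Ro
def ray(name,px,pose=None):
    c=imaging.camera_info(name); f=210/np.tan(np.radians(c["fov_y"]/2))
    d=np.array([(px[0]-c["cx"])/f,(px[1]-c["cy"])/f])
    if name!="wrist":
        R=np.array(c["R"]); return -R.T@c["t"], R.T@np.r_[d,1]
    th=np.hypot(*d); v=np.r_[d/max(th,1e-9)*np.sin(th),np.cos(th)]
    T=np.array(c["T_tool_cam"]); s=pose or robot.sense()
    Rt=Ro.from_euler('xyz',s["orientation"],degrees=True).as_matrix()
    return Rt@T[:3,3]+s["tcp_pos"], Rt@T[:3,:3]@v
def at(name,px,z,pose=None):
    o,d=ray(name,px,pose); return o+d*(z-o[2])/d[2]
def proj_wrist(X,pose=None):
    c=imaging.camera_info("wrist"); f=210/np.tan(np.radians(c["fov_y"]/2))
    s=pose or robot.sense(); T=np.array(c["T_tool_cam"])
    Rt=Ro.from_euler('xyz',s["orientation"],degrees=True).as_matrix()
    p=T[:3,:3].T@(Rt.T@(np.array(X)-s["tcp_pos"])-T[:3,3])
    th=np.arctan2(np.hypot(p[0],p[1]),p[2]); u=p[:2]/np.hypot(p[0],p[1])*th*f
    return u+[c["cx"],c["cy"]]
def delta(pos,yaw,s=None):
    "shift in tool axes mm and rotvec deg to get to pos, tool down, yaw(deg, orientation [180,0,yaw])"
    s=s or robot.sense(); R0=Ro.from_euler('xyz',s["orientation"],degrees=True)
    R1=Ro.from_euler('xyz',[180,0,yaw],degrees=True)
    return 1e3*R0.inv().apply(np.array(pos)-s["tcp_pos"]), np.degrees((R0.inv()*R1).as_rotvec())
E
python3 - <<'E'
from h import *
np.set_printoptions(precision=4,suppress=True)
def P(l,o,z): 
    r=np.array([at("top",(x/5+o[0]-.4,y/5+o[1]-.4),z) for x,y in l])[:,:2]; return r
b=P([(262,50),(523,180),(315,558),(48,420)],(75,140),.015)
h=P([(370,152),(201,450)],(75,140),.015)
g=P([(300,163),(345,190),(226,400),(182,378)],(75,140),.065)
def info(n,q):
    print(n,q.tolist(),"ctr",q.mean(0))
    if len(q)==4:
        print(" sides",[np.linalg.norm(q[i]-q[i-1]) for i in range(4)])
        v=(q[0]+q[1]-q[2]-q[3])
    else: v=q[0]-q[1]; print(" len",np.linalg.norm(v))
    print(" yaw",np.degrees(np.arctan2(v[1],v[0])))
info("board",b);info("holes",h);info("bar",g)
o=(210,115)
info("base",P([(197,65),(481,128),(386,530),(95,460)],o,.018))
info("pad",P([(183,142),(447,203),(397,433),(130,373)],o,.032))
info("tips",P([(329,92),(246,426)],o,.078))
info("collars",P([(330,135),(249,455)],o,.018))
E
```

```text
board [[0.6218922945098893, 0.3296124367606014], [0.5597563776673404, 0.20218993876717545], [0.37936173164321546, 0.2895906065973227], [0.44193886010251404, 0.4172720234545742]] ctr [0.5007 0.3097]
 sides [np.float64(0.2001685332272973), np.float64(0.14176517610735292), np.float64(0.20045225130021635), np.float64(0.14219156521006013)]
 yaw -25.910887609700485
holes [[0.5723982735614395, 0.27527143999112424], [0.428816890010265, 0.34540011532675546]] ctr [0.5006 0.3103]
 len 0.15979250547757187
 yaw -26.03201976953836
bar [[0.5538198163938328, 0.29438976118849314], [0.5415123423113186, 0.27327389919680584], [0.44452093894156763, 0.3205812227639545], [0.4542026426376703, 0.34084828499738745]] ctr [0.4985 0.3073]
 sides [np.float64(0.10991804101996668), np.float64(0.024440817211045608), np.float64(0.10791346158251362), np.float64(0.0224608369842482)]
 yaw -25.49723805837202
base [[0.6802380419649786, 0.03933691785814972], [0.6506139656061696, -0.09748511381282017], [0.4547826056336126, -0.053353939513113596], [0.4860994320071859, 0.08294370932604361]] ctr [ 0.5679 -0.0071]
 sides [np.fl
[... 155 characters left out ...]
[[0.6370630235086736, 0.044501332323191305], [0.6089423703653549, -0.08051042285389155], [0.49809717552078825, -0.057672033441803695], [0.5248455316911633, 0.06667456957389443]] ctr [ 0.5672 -0.0068]
 sides [np.float64(0.11438714053594029), np.float64(0.12813551445895763), np.float64(0.11317353600143505), np.float64(0.12719100691228477)]
 yaw -11.408465689090978
tips [[0.6471364043268621, -0.023946741707806075], [0.4911638101048724, 0.01120607352970416]] ctr [ 0.5692 -0.0064]
 len 0.15988486659925008
 yaw -12.701004386649538
collars [[0.6460514528640428, -0.025097488913445536], [0.4894550007738899, 0.011017262304118848]] ctr [ 0.5678 -0.007 ]
 len 0.16070695088492626
 yaw -12.986664415109503
```

Run:
```python
from h import *
np.set_printoptions(precision=2,suppress=True)
print(delta((.5005,.310,.18),154), delta((.5005,.310,.253),154))
```

```text
(array([-345.12, -147.8 ,   73.03]), array([-0.05,  0.01,  3.67])) (array([-345.12, -147.86,    0.03]), array([-0.05,  0.01,  3.67]))
```

```bash
python3 -m jog '[[-20,-9,0,0,0,0,0],[-55,-24,0,0,0,1,0],[-93,-40,0,0,0,2,0],[-131,-56,0,0,0,3,0],[-169,-72,10,0,0,3.7,0],[-207,-88,20,0,0,3.7,0],[-245,-105,35,0,0,3.7,0],[-283,-121,50,0,0,3.7,0],[-320,-137,65,0,0,3.7,0],[-345,-148,73,0,0,3.7,0]]'
```

```text
time_s: 0.98
tcp_pos: [0.5015, 0.3074, 0.1788]
orientation: [-179.9, 0.0, 153.9]
wrist_force: [0.0, 0.3, -0.1]
width: 0.0853
```

```bash
python3 -m jog '[[0,0,0,0,0,0,0],[0,0,0,0,0,0,0]]'
python3 - <<'E'
from h import *
np.set_printoptions(precision=3,suppress=True)
s=robot.sense();im=imaging.camera("wrist");cv2.imwrite("pics/w1.png",im[:,:,::-1])
print(s["tcp_pos"],s["orientation"],s["wrist_force"])
c=np.array([.5005,.310]);u=np.array([np.cos(np.radians(-26)),np.sin(np.radians(-26))])
for n,p,z in(("h+",c+.08*u,.015),("h-",c-.08*u,.015),("bar+",c+.055*u,.065),("bar-",c-.055*u,.065)): print(n,proj_wrist(np.r_[p,z],s))
E
```

```text
time_s: 1.15
tcp_pos: [0.5027, 0.3049, 0.1778]
orientation: [-179.8, -0.0, 153.7]
wrist_force: [0.0, 0.6, 1.1]
width: 0.0856
[0.503 0.305 0.178] [-179.783   -0.004  153.689] [0.016 0.647 1.077]
h+ [280.299 275.352]
h- [279.98 103.45]
bar+ [280.874 275.747]
bar- [280.745 134.246]
```

View pics/w1.png

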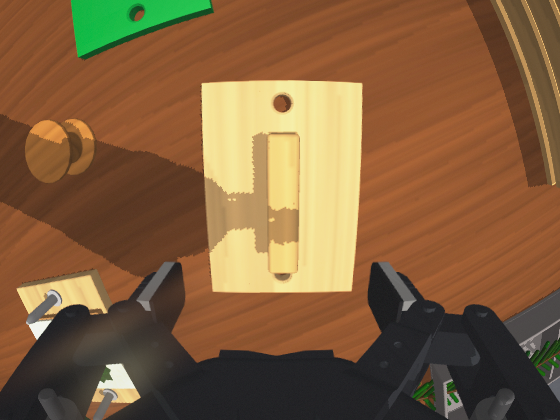

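The wrist view confirms it: the hole is at (282,103), against a predicted (280,103). The bar centreline is near x = 283, about 1 mm to the right of prediction, and parallel to the tool. Next I'll work out the descent.

Run:
```python
from h import *
np.set_printoptions(precision=2,suppress=True)
print(robot.sense()["tcp_pos"],delta((.501,.311,.056),154))
```

```text
[0.5  0.31 0.18] (array([  2.32,   3.71, 122.4 ]), array([-0.15, -0.03, -0.16]))
```

```bash
python3 -m jog '[[1,2,15,0,0,0,0],[2,4,40,0,0,0,0],[2,4,65,0,0,0,0],[2,4,80,0,0,0,0],[2,4,80,0,0,0,0],[2,4,80,0,0,0,0]]'
python3 - <<'E'
from h import *
np.set_printoptions(precision=2,suppress=True)
print(delta((.501,.311,.056),154)); 
im=imaging.camera("wrist");cv2.imwrite("pics/w2.png",im[:,:,::-1])
for i in range(4):
  imaging.camera("wrist"); print(delta((.501,.311,.056),154))
E
```

```text
time_s: 1.7
tcp_pos: [0.5007, 0.3123, 0.0986]
orientation: [-179.8, -0.1, 153.9]
wrist_force: [0.8, 0.7, 0.7]
width: 0.0855
(array([-0.91, -0.89, 42.56]), array([-0.17, -0.07, -0.07]))
(array([ 0.05, -1.31, 43.76]), array([-0.05,  0.01, -0.11]))
(array([ 0.27, -1.31, 43.89]), array([-0.04,  0.02, -0.13]))
(array([ 0.39, -1.11, 43.78]), array([-0.04,  0.02, -0.14]))
(array([ 0.44, -0.99, 43.62]), array([-0.05,  0.02, -0.15]))
```

View pics/w2.png

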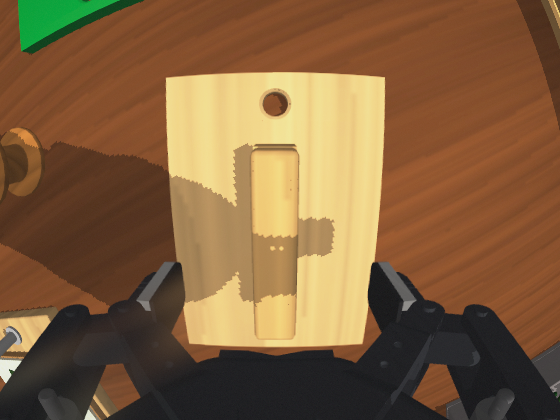

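The bar is centred on the jaws (x≈275, and cx = 276). I'll go straight down and close.

```bash
python3 -m jog '[[0,0,12,0,0,0,0],[0,0,28,0,0,0,0],[0,0,40,0,0,0,0],[0,0,43,0,0,0,0],[0,0,43,0,0,0,0],[0,0,43,0,0,0,0]]';  python3 -m jog '[[0,0,0,0,0,0,0.4],[0,0,0,0,0,0,0.7],[0,0,0,0,0,0,1],[0,0,0,0,0,0,1],[0,0,0,0,0,0,1],[0,0,0,0,0,0,1],[0,0,0,0,0,0,1],[0,0,0,0,0,0,1]]'
```

```text
time_s: 2.45
tcp_pos: [0.5019, 0.3116, 0.0566]
orientation: [-179.9, 0.0, 153.8]
wrist_force: [0.1, -1.1, 0.2]
width: 0.0854
time_s: 3.12
tcp_pos: [0.502, 0.3117, 0.057]
orientation: [-180.0, 0.0, 153.8]
wrist_force: [-0.4, -1.4, 6.0]
width: 0.0229
```

```bash
python3 -m jog '[[0,0,-8,0,0,0,1],[0,0,-25,0,0,0,1],[0,0,-50,0,0,0,1],[0,0,-75,0,0,0,1],[0,0,-100,0,0,0,1],[0,0,-125,0,0,0,1],[0,0,-140,0,0,0,1],[0,0,-145,0,0,0,1],[0,0,-145,0,0,0,1],[0,0,-145,0,0,0,1]]'
python3 - <<'E'
from h import *
np.set_printoptions(precision=2,suppress=True)
im=imaging.camera("wrist");cv2.imwrite("pics/w3.png",im[:,:,::-1])
im=imaging.camera("scene");cv2.imwrite("pics/s3.png",im[:,:,::-1])
print(robot.sense(),delta((.5685,-.0065,.2),167.3))
E
```

```text
time_s: 3.95
tcp_pos: [0.5016, 0.3116, 0.2014]
orientation: [-179.9, -0.0, 153.8]
wrist_force: [-0.3, -0.1, -3.5]
width: 0.0233
{'time_s': 4.05, 'joint_pos': array([-38.81,  30.25,   1.69, 100.02,  -1.06,  49.9 ,  27.19]), 'joint_vel': array([ 0.01,  0.16,  0.03, -0.16,  0.07,  0.12,  0.08]), 'tau': array([  0.02, -92.85,   3.59, -34.78,   0.02,   0.02,   0.  ]), 'tcp_pos': array([0.5 , 0.31, 0.2 ]), 'orientation': array([-179.85,   -0.03,  153.85]), 'wrist_force': array([ 0.1 ,  0.43, -4.45]), 'wrist_torque': array([-0.  ,  0.06,  0.02]), 'width': 0.023327352853250338} (array([-200.34, -255.89,    1.29]), array([ -0.15,  -0.05, -13.45]))
```

View pics/w3.png

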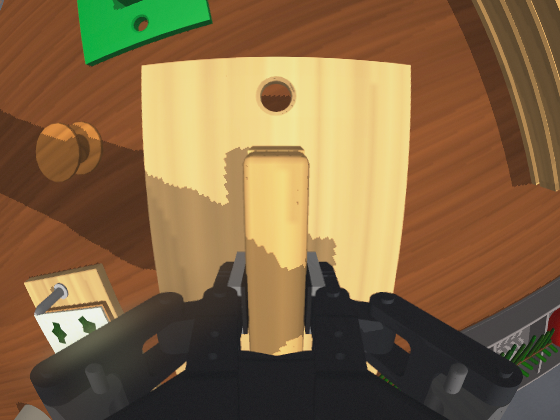

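View pics/s3.png

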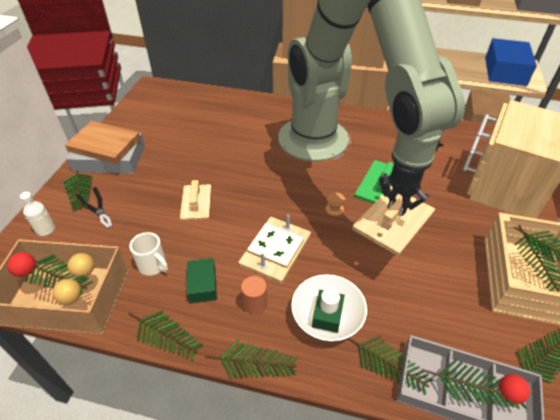

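The board is held, with a 4.4 N weight. The near hole is at (276,96) in the wrist view. I'll measure the board in the tool frame.

Run:
```python
from h import *
np.set_printoptions(precision=4,suppress=True)
s=robot.sense();R=Ro.from_euler('xyz',s["orientation"],degrees=True)
zt=s["tcp_pos"][2]
for px in((276,96),(276,75.5),(276,115)):
  print(R.inv().apply(at("wrist",px,zt-.057+.015,s)-s["tcp_pos"]))
print(R.inv().apply(at("wrist",(141.5,65),zt-.042,s)-s["tcp_pos"]),R.inv().apply(at("wrist",(411,65),zt-.042,s)-s["tcp_pos"]))
im=cv2.imread("pics/w3.png");cv2.imwrite("pics/c3.png",cv2.resize(im[50:170,220:340],None,fx=5,fy=5,interpolation=cv2.INTER_CUBIC))
```

```text
[0.0807 0.0003 0.042 ]
[0.0911 0.0003 0.042 ]
[0.0713 0.0003 0.042 ]
[ 0.1008 -0.0693  0.0422] [0.1009 0.0701 0.0419]
```

View pics/c3.png

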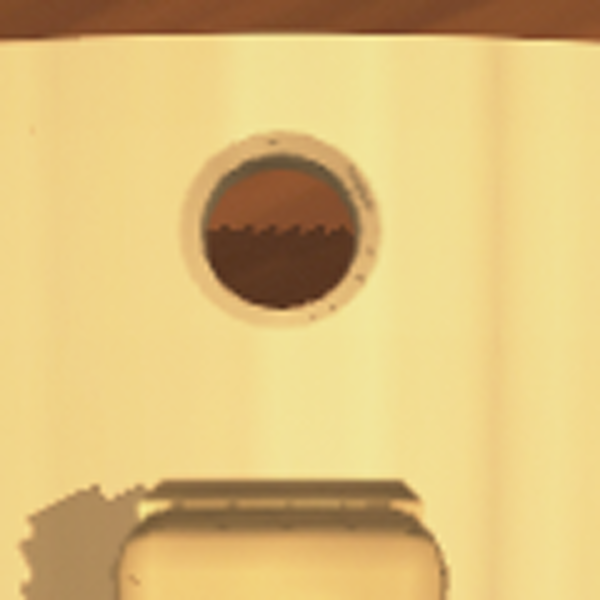

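```bash
python3 -m jog '[[-8,-10,0,0,0,0,1],[-26,-33,0,0,0,-1.5,1],[-48,-61,0,0,0,-3,1],[-71,-91,0,0,0,-5,1],[-95,-121,0,0,0,-7,1],[-119,-151,0,0,0,-9,1],[-143,-182,0,0,0,-11,1],[-165,-210,0,0,0,-13,1],[-184,-235,0,0,0,-13.4,1],[-196,-251,0,0,0,-13.4,1]]'
python3 - <<'E'
from h import *
np.set_printoptions(precision=2,suppress=True)
for i in range(4): imaging.camera("top")
print(delta((.5695,-.0055,.165),167.3),delta((.5695,-.0055,.165),167.3))
E
```

```text
time_s: 4.88
tcp_pos: [0.5665, -0.0047, 0.2004]
orientation: [-179.8, -0.1, 167.1]
wrist_force: [1.2, -0.0, -3.9]
width: 0.0231
(array([-4.29, -3.87, 35.43]), array([-0.15, -0.15, -0.12])) (array([-4.29, -3.87, 35.43]), array([-0.15, -0.15, -0.12]))
```

```bash
python3 -m jog '[[-1,-1,8,0,0,0,1],[-3,-3,20,0,0,0,1],[-4,-4,32,0,0,0,1],[-4,-4,35,0,0,0,1],[-4,-4,35,0,0,0,1],[-4,-4,35,0,0,0,1]]'
python3 - <<'E'
from h import *
np.set_printoptions(precision=4,suppress=True)
for i in range(3): imaging.camera("top")
s=robot.sense()
for n in("top","scene","wrist"):
  im=imaging.camera(n);cv2.imwrite(f"pics/{n}4.png",im[:,:,::-1])
print(s["tcp_pos"],s["orientation"],delta((.5695,-.0055,.165),167.3,s))
im=cv2.imread("pics/wrist4.png");cv2.imwrite("pics/w4c.png",cv2.resize(im[0:200,150:400],None,fx=3,fy=3,interpolation=cv2.INTER_CUBIC))
im=cv2.imread("pics/scene4.png");cv2.imwrite("pics/s4c.png",cv2.resize(im[160:320,190:350],None,fx=3.7,fy=3.7,interpolation=cv2.INTER_CUBIC))
E
```

```text
time_s: 5.58
tcp_pos: [0.569, -0.0053, 0.1651]
orientation: [-179.8, -0.2, 167.2]
wrist_force: [1.1, -0.0, -3.3]
width: 0.0231
[ 0.5695 -0.0054  0.1659] [-179.8615   -0.1077  167.1873] (array([-0.0706, -0.0784,  0.8578]), array([-0.1384, -0.1078, -0.1126]))
```

View pics/w4c.png

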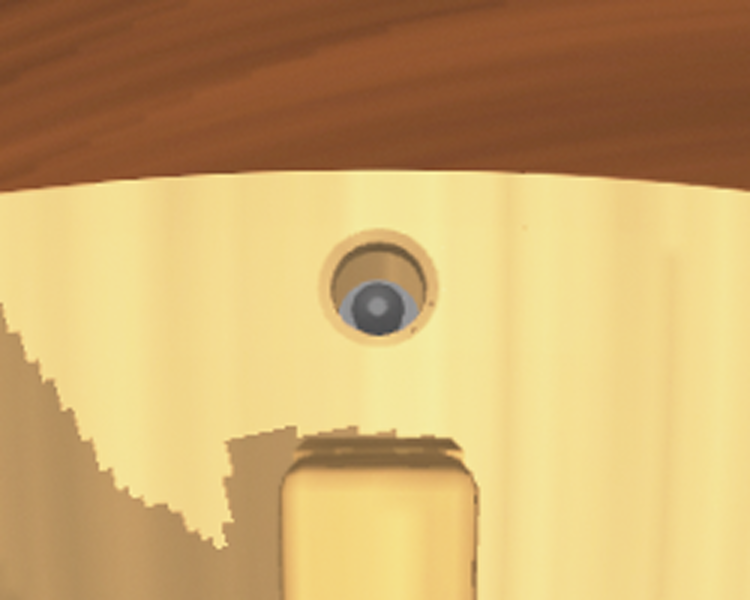

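View pics/top4.png

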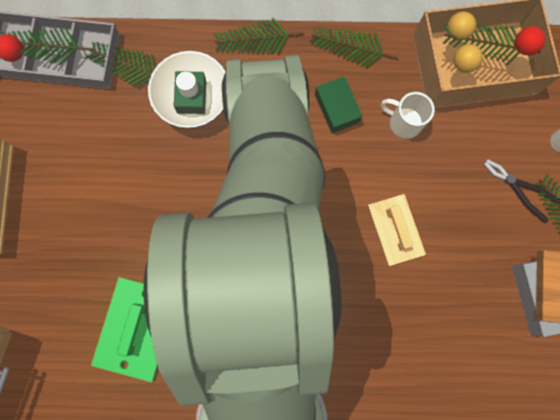

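View pics/s4c.png

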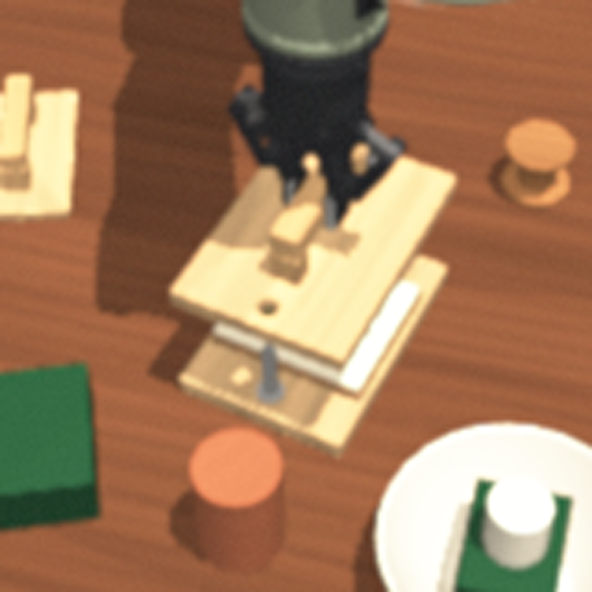

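The wrist crop shows the pin tip through the near hole at crop (378,306), full image (275.7,101.7). The hole centre is at (379,287). In the scene crop the other pin's tip, at (268,345), sits just below the far hole at (268,306). Now I'll check the offsets.

Run:
```python
from h import *
np.set_printoptions(precision=4,suppress=True)
s=robot.sense();R=Ro.from_euler('xyz',s["orientation"],degrees=True)
t=s["tcp_pos"]
tip=at("wrist",(378/3+150-.33,306/3-.33),.078,s)
print("tip b tool",R.inv().apply(tip-t), "hole",R.inv().apply(at("wrist",(379/3+150-.33,287/3-.33),t[2]-.042,s)-t))
ta=at("scene",(268/3.7+190-.36,345/3.7+160-.36),.078)
ha=at("scene",(268/3.7+190-.36,306/3.7+160-.36),t[2]-.042)
print("scene tip a tool",R.inv().apply(ta-t),"hole a",R.inv().apply(ha-t))
im=cv2.imread("pics/scene4.png");cv2.imwrite("pics/s4d.png",cv2.resize(im[225:285,230:300],None,fx=8.5,fy=8.5,interpolation=cv2.INTER_CUBIC))
# same for initial scene picture: both tips crop
im=cv2.imread("pics/scene0.png");cv2.imwrite("pics/s0d.png",cv2.resize(im[205:285,230:320],None,fx=7,fy=7,interpolation=cv2.INTER_CUBIC))
```

```text
tip b tool [ 0.0808 -0.0002  0.088 ] hole [ 0.081  -0.      0.0422]
scene tip a tool [-0.079   0.0001  0.0877] hole a [-0.0784  0.001   0.0418]
```

View pics/s4d.png

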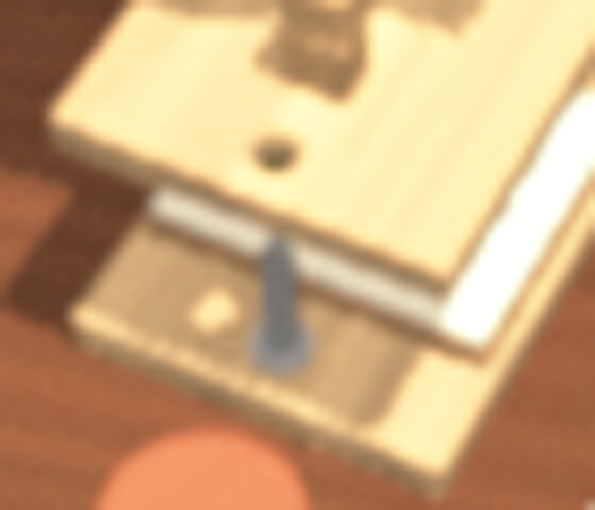

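View pics/s0d.png

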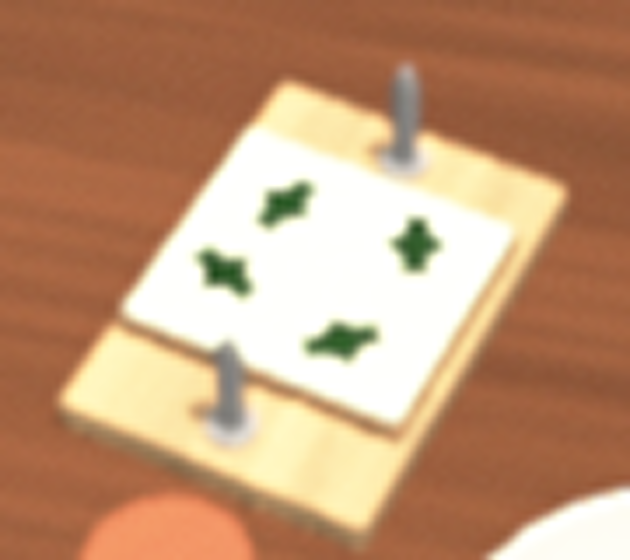

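Both pins are within about 1 mm of their holes, so I'll lower in stages.

```bash
python3 -m jog '[[0,0,6,0,0,0,1],[0,0,14,0,0,0,1],[0,0,22,0,0,0,1],[0,0,30,0,0,0,1],[0,0,36,0,0,0,1],[0,0,40,0,0,0,1],[0,0,43,0,0,0,1],[0,0,45,0,0,0,1],[0,0,45,0,0,0,1],[0,0,45,0,0,0,1]]'
python3 - <<'E'
from h import *
np.set_printoptions(precision=4,suppress=True)
s=robot.sense()
for n in("scene","wrist"):
  im=imaging.camera(n);cv2.imwrite(f"pics/{n}5.png",im[:,:,::-1])
print(s["tcp_pos"],s["orientation"],s["wrist_force"],s["wrist_torque"])
a=cv2.resize(cv2.imread("pics/wrist5.png")[50:150,225:325],None,fx=4,fy=4,interpolation=cv2.INTER_CUBIC)
b=cv2.resize(cv2.imread("pics/scene5.png")[190:290,230:330],None,fx=4,fy=4,interpolation=cv2.INTER_CUBIC)
cv2.imwrite("pics/c5.png",np.hstack([a,b]))
E
```

```text
time_s: 6.72
tcp_pos: [0.5693, -0.0056, 0.1209]
orientation: [-179.9, -0.1, 167.2]
wrist_force: [0.7, -0.8, -3.3]
width: 0.0231
[ 0.5693 -0.0056  0.1209] [-179.8611   -0.1034  167.1801] [ 0.7041 -0.8227 -3.3089] [ 0.0169 -0.021  -0.0054]
```

View pics/c5.png

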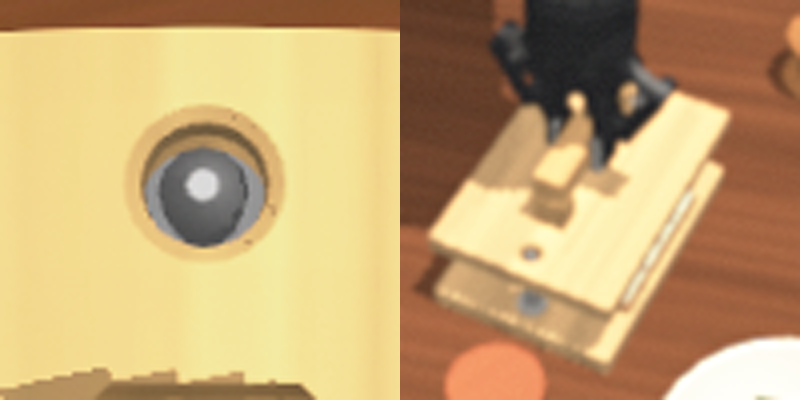

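Both pins are in the holes, with no contact force. I'll continue.

```bash
python3 -m jog '[[0,0,4,0,0,0,1],[0,0,8,0,0,0,1],[0,0,12,0,0,0,1],[0,0,16,0,0,0,1],[0,0,20,0,0,0,1],[0,0,23,0,0,0,1],[0,0,25,0,0,0,1],[0,0,25,0,0,0,1],[0,0,25,0,0,0,1]]'
```

```text
time_s: 7.57
tcp_pos: [0.5694, -0.0057, 0.0961]
orientation: [-179.9, -0.1, 167.2]
wrist_force: [0.1, -0.3, -3.3]
width: 0.023
```

```bash
python3 -m jog '[[0,0,1,0,0,0,1],[0,0,2,0,0,0,1],[0,0,3,0,0,0,1],[0,0,4,0,0,0,1],[0,0,5,0,0,0,1],[0,0,6,0,0,0,1],[0,0,6,0,0,0,1],[0,0,6,0,0,0,1]]'; python3 -m jog '[[0,0,0.5,0,0,0,1],[0,0,1,0,0,0,1],[0,0,1,0,0,0,1],[0,0,1,0,0,0,1]]'
```

```text
time_s: 8.23
tcp_pos: [0.5693, -0.0057, 0.09]
orientation: [-179.9, -0.1, 167.2]
wrist_force: [-0.1, 0.2, -3.7]
width: 0.0234
time_s: 8.57
tcp_pos: [0.5694, -0.0057, 0.0891]
orientation: [-179.9, -0.1, 167.2]
wrist_force: [-1.1, 0.4, -1.1]
width: 0.0236
```

Contact is beginning at z = 0.089, as predicted. I'll press 1 mm more to confirm.

```bash
python3 -m jog '[[0,0,0.5,0,0,0,1],[0,0,1,0,0,0,1],[0,0,1,0,0,0,1],[0,0,1,0,0,0,1]]'
python3 - <<'E'
from h import *
imaging.camera("wrist");s=robot.sense();print(s["tcp_pos"],s["wrist_force"])
im=imaging.camera("scene");cv2.imwrite("pics/c6.png",cv2.resize(im[170:310,210:350,::-1],None,fx=4,fy=4,interpolation=cv2.INTER_CUBIC))
E
```

```text
time_s: 8.9
tcp_pos: [0.5693, -0.0058, 0.089]
orientation: [-179.9, -0.1, 167.2]
wrist_force: [-8.2, -0.3, 17.3]
width: 0.0234
[ 0.56933033 -0.00576209  0.08899011] [-7.98666717 -0.48178559 17.95044645]
```

View pics/c6.png

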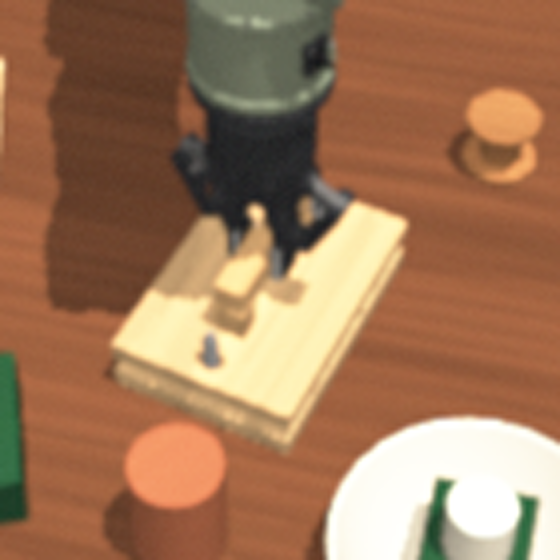

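The board is home: contact is firm at about 18 N, the pin stands through the board, and it is flat. I'll ease off, open and retreat.

```bash
python3 -m jog '[[0,0,-0.5,0,0,0,1],[0,0,-0.5,0,0,0,0.6],[0,0,-0.5,0,0,0,0.3],[0,0,-0.5,0,0,0,0],[0,0,-0.5,0,0,0,0],[0,0,-0.5,0,0,0,0],[0,0,-0.5,0,0,0,0],[0,0,-0.5,0,0,0,0]]'; python3 -m jog '[[0,0,-5,0,0,0,0],[0,0,-15,0,0,0,0],[0,0,-35,0,0,0,0],[0,0,-60,0,0,0,0],[0,0,-85,0,0,0,0],[0,0,-110,0,0,0,0],[0,0,-125,0,0,0,0],[0,0,-130,0,0,0,0],[0,0,-130,0,0,0,0],[0,0,-130,0,0,0,0]]'
python3 - <<'E'
from h import *
for n in("wrist","scene"):
  s=robot.sense();im=imaging.camera(n);cv2.imwrite(f"pics/{n}7.png",im[:,:,::-1])
im=cv2.imread("pics/scene7.png")
cv2.imwrite("pics/c7.png",cv2.resize(im[170:310,210:350],None,fx=4,fy=4,interpolation=cv2.INTER_CUBIC))
E
```

```text
time_s: 9.67
tcp_pos: [0.5694, -0.0057, 0.0895]
orientation: [-179.9, -0.1, 167.2]
wrist_force: [-0.5, 0.6, -0.6]
width: 0.0854
time_s: 10.5
tcp_pos: [0.5694, -0.0054, 0.2193]
orientation: [-179.9, -0.1, 167.2]
wrist_force: [-0.8, -0.4, -0.6]
width: 0.0856
```

View pics/wrist7.png

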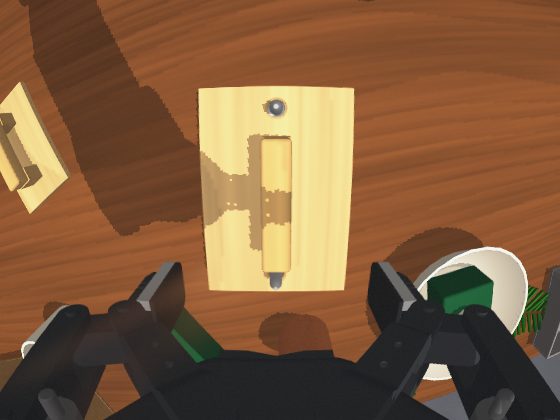

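View pics/c7.png

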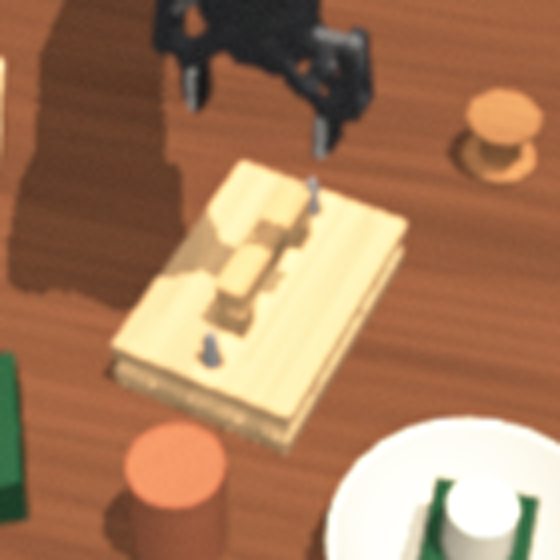

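View pics/scene7.png

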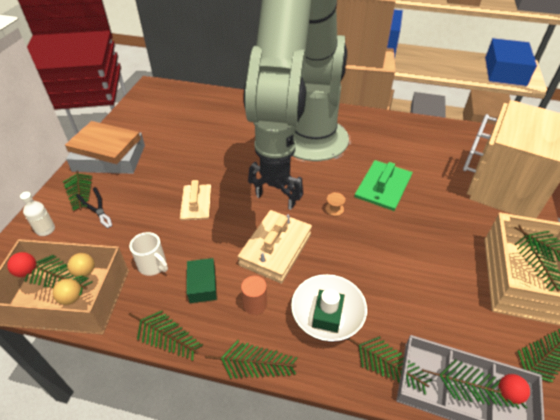

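The board lies flat on the pad with both pins through it, at wrist pixels (276,107) and (276,281). Nothing else has moved and the gripper is clear, so I'm handing in.

Run:
```python
from bench import order
print(order.close_job())
```

```text
the job is handed in; nothing more can be done
None
```

The press is closed and the job is handed in, about 10.5 s into the 56 s allowed. I gripped the top board by its handle bar, carried it level over the guide pins and lowered it in stages until it met the pad. Then I eased off the pressure, opened the fingers and moved clear.

- **Seating:** the board met the pad at the expected height, with the TCP at 0.089 m. When I pressed a little further, the contact force rose to about 18 N with no further movement.
- **Final pictures:** both pins stand through the holes, the board lies flat, and the other things look unmoved in the scene view. The wrist force is near zero with the gripper clear.
- **Disagreement:** the top camera placed things about 1.5 mm from where the wrist camera and the grasp did. I corrected for this before threading the pins.

No check failed, and `close_job()` gave no verdict.

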